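# Find the empty crate cell by touch and roll the canister into it

## Robot

A 7-joint arm with a two-finger parallel gripper is mounted at the origin on the work surface. World frame = base frame: x ahead of the robot, y to its left, z up, the work surface at z = 0. Lengths are in m, angles in rad, forces in N, time in s.
With the tool pointing down it reaches from about 0.35 to 0.9 m from the base axis. Payload 19.9 kg.
Tool frame: the origin (TCP) lies on the centre line of the jaws, within the pads' length; the fingertips stand 14 mm ahead of it and the grasp point (between the pads) lies 5 mm behind it (arm.nose_length is the distance from the TCP to the fingertips, in m); z points along the fingers, y is the line along which they close (so a half turn about z gives the same grasp; the last joint's range is limited). The gripper opens to 94 mm and grips with 3 to 60 N. Pads are 16 mm wide; open, the fingers measure 119 mm over their backs; the gripper's body (75 mm by 177 mm) begins 78 mm behind the grasp point.
Start: joints at [-1.306, 0.417, -0.01, 1.614, 0.005, 1.111, -0.053], TCP at [0.188, 0.596, 0.219] pointing down, gripper open.
Joint ranges: [-2.81, 2.81], [-0.39, 2.02], [-1.27, 1.25], [0.06, 2.57], [-1.19, 4.33], [0.19, 2], [-2.82, 2.82]. Speed limits (rad/s): [1.89, 1.89, 2.39, 2.39, 3.01, 3.01, 3.01].

## Interface

Orientations are given as a 3x3 rotation matrix whose columns are the frame's x, y, z axes.
In Python, from plant import monitor, viewer, ticket, nets, arm gives the robot as it stands.
- The arm moves only by the tool move_arm, never from a script. Its argument "deltas" is text: rows parted by semicolons, each of 4 numbers parted by spaces: the shift along the tool's x, y, z in mm, then the turn about the tool's z in degrees. In form: x y z turn; .... A call has 1 to 20 rows; each row shifts and turns the commanded pose from where the row before left it, along the tool's axes as they then stand; what a row does not reach is not made up. A row lasts 1/10 s, in which the tool goes at most 50 mm and 8.59 degrees, less where a joint would pass 70% of its speed; a pose out of reach is approached as far as the arm can. A call with a gripper value outside its range is refused whole. "grip" is the closure, from -1 (fully open) to 1 (shut), set as the call begins (left out, the last holds). The fingers move at their own pace and stop on an object; "squeeze" is the grip in N (left out, the last holds). Time passes only in rows, so rows that do not move let the fingers close. It gives the time, the measured TCP pose, the force, the opening and the grip force at its end, in the units of the state.
- monitor.get_obs(): the state, without advancing time (a new reading comes with each control period).
- viewer.grab_frame(name): name is "side" or "top"; returns the picture (420x560x3 uint8, blue, green, red); there is no depth.
- viewer.camera_params(name): a dict with "intrinsics" (3x3 intrinsics, pixels), "extrinsics" (4x4, takes a point from world to camera coordinates). Camera axes: x right, y up, looking along -z (the intrinsics and any distortion apply to the point x, -y, -z); pixel columns grow to the right and rows downward; lengths in m; the calibration is good to about 2 mm. A picture is of the moment at which its call begins. camera_params takes no time and is no camera call.
- ticket.job_done(): hands the job in; it is judged then, once.
Trained networks look in the newest picture that a camera, given by its name, has taken for a name from the list of things; names that differ only in an ending like _2 or _b are one class to them, and where a whole thing is asked for, a point or a joint stands for the part that bears it (a point fixed in the world has none). Each returns a list of dicts, best first, with "p" (0 to 1); they miss things now and then, are a little off and sometimes report something else, mostly with a low value. They report only what shows in the picture. A call takes as long as a camera call. They do not tell look-alikes from the thing itself.
- nets.silhouettes(camera, target): "mask" (420x560 bool, what is visible of it).
- nets.pinpoint(camera, target): "point" ([x, y, z] in m, in world coordinates, good to about 4 mm: a listed point, or the origin of a listed thing).
The state is a dict: "time": time; "joint_pos": joint angles; "joint_velocities": joint speeds; "joint_efforts": joint torques, N m; "eef_pos": TCP position; "orientation": TCP orientation; "force": force on the tool from outside, world axes, zero at the start; "wrist_torque": the same for the moment, N m; "finger_gap": opening from 0.0 (shut) to 1.0 (fully open); "gripper_force": force on a finger pad.
Only numpy, scipy, OpenCV 4.12 (cv2) and the standard library are available. Lean on these libraries where they do the work, as an engineer would, in place of code of your own. Each camera call takes 0.05 s, during which the arm holds its last target. There are 200 camera calls.

## Task

Three of the four covered cells of the aluminium crate hold resin models and one is empty: feel the grey drop plates by pressing on them gently, one after another, until you find the plate that gives, and push that one down to its stop while the canister still lies on its end deck. Then roll the white canister along the crate and into the opened cell, so that it lies sunk in it on the lowered plate. Do not lift the canister off the crate, and leave the jaw model on the other end and the things around the crate where they are.

Things in the scene. Friction and masses are not known exactly. Their poses are not given: they have to be found in the camera images.
- crate: long aluminium crate fixed on the cart, 134 mm (x) by 486 mm (y); origin at the centre of its underside. Along y: end deck, four covered cells at 70 mm pitch, end deck, all level at 60 mm above the origin: one lane to roll along, 122 mm wide, between side rails 12 mm higher, open at both ends. Three cells hold a resin model right under the plate, one is empty; which one varies and is hidden
- deck_a (a point): fixed point at lane level in the middle (x = 0, y = -200 mm) of the end deck that spans crate y -243 to -143 mm; here a V dip 1.7 mm deep and 40 mm wide runs across the lane, in which a round thing rests
- deck_b (a point): fixed point at lane level in the middle (x = 0, y = 200 mm) of the end deck that spans crate y 143 to 243 mm; here a V dip 1.7 mm deep and 40 mm wide runs across the lane, in which a round thing rests
- cell1 (a point): fixed point on the crate at lane level in the middle of cell 1 (crate y = -105 mm), the middle of the raised plate's top; the cell is 64 mm (y) by 122 mm (x) inside, dividers 6 mm thick, fully covered by its grey drop plate
- cell2 (a point): fixed point on the crate at lane level in the middle of cell 2 (crate y = -35 mm), the middle of the raised plate's top; the cell is 64 mm (y) by 122 mm (x) inside, dividers 6 mm thick, fully covered by its grey drop plate
- cell3 (a point): fixed point on the crate at lane level in the middle of cell 3 (crate y = 35 mm), the middle of the raised plate's top; the cell is 64 mm (y) by 122 mm (x) inside, dividers 6 mm thick, fully covered by its grey drop plate
- cell4 (a point): fixed point on the crate at lane level in the middle of cell 4 (crate y = 105 mm), the middle of the raised plate's top; the cell is 64 mm (y) by 122 mm (x) inside, dividers 6 mm thick, fully covered by its grey drop plate
- canister_mid (a point): centre of the frosted white screw-top canister, 56 mm diameter, 110 mm long, about 0.28 kg, lying across the lane (its own x is its long axis) in the dip of one end deck (which one varies); it rolls freely. On the lane its centre is 28 mm above lane level; lying in the opened cell, 8 to 9 mm below lane level
- jaw_mid (a point): centre of the beige resin jaw model, 66 x 66 mm and 35 mm high (the point is 15 mm above its underside), that sits on the other end deck; leave it alone
- plate1 (a joint): travel of the drop plate of cell 1 (m): 0 = raised, level with the lane; 0.036 or a little more = down on its soft stop. It slides with dry friction: about 8 N pushes it down if its cell is empty; it stays where it is left and carries the canister without sinking. Over a full cell it gives only 1 to 3 mm, springily (the models are softly bedded, about 10 N per mm)
- plate2 (a joint): travel of the drop plate of cell 2 (m): 0 = raised, level with the lane; 0.036 or a little more = down on its soft stop. It slides with dry friction: about 8 N pushes it down if its cell is empty; it stays where it is left and carries the canister without sinking. Over a full cell it gives only 1 to 3 mm, springily (the models are softly bedded, about 10 N per mm)
- plate3 (a joint): travel of the drop plate of cell 3 (m): 0 = raised, level with the lane; 0.036 or a little more = down on its soft stop. It slides with dry friction: about 8 N pushes it down if its cell is empty; it stays where it is left and carries the canister without sinking. Over a full cell it gives only 1 to 3 mm, springily (the models are softly bedded, about 10 N per mm)
- plate4 (a joint): travel of the drop plate of cell 4 (m): 0 = raised, level with the lane; 0.036 or a little more = down on its soft stop. It slides with dry friction: about 8 N pushes it down if its cell is empty; it stays where it is left and carries the canister without sinking. Over a full cell it gives only 1 to 3 mm, springily (the models are softly bedded, about 10 N per mm)
- loupe: small bell-shaped brass inspection loupe, 64 mm across, 44 mm high, standing on the cart top; leave it alone
- scraper1: pale blue plastic vat scraper, 155 mm long, lying flat; leave it alone
- scraper2: another such scraper; leave it alone
- burnisher: cork-handled burnishing tool with a stubby steel tip, 145 mm long, 24 mm thick, lying; leave it alone
- jaw2_mid (a point): second beige resin jaw model on the cart top, 66 x 66 x 35 mm; leave it alone
- rinse: white plastic bottle, 60 mm across, 120 mm tall, standing; leave it alone
Not all that is in view belongs to the job. Leave any green or purple look-alike of the part that bears canister_mid alone.

How it is judged:
On the way:
1. the plate of the empty cell has been pushed down to its stop (within 4 mm) while the canister still lies on its end deck (within 20 mm of its start) (value of joint any of plate1, plate2, plate3, plate4 above 0.032 m and distance of canister_mid from where it was at the start of the episode below 0.02 m), for 0.1 s.
At the end, for the whole second after the job is handed in: the canister lies level (within 0.1 rad) in the opened cell, its centre within 12 mm of the cell's centre in plan and below lane level (less than 58 mm above the crate's underside; 52 mm when fully in), on the plate, which is down to within 4 mm of its stop (((value of joint plate1 above 0.032 m and horizontal distance between canister_mid and cell1 below 0.012 m) or (value of joint plate2 above 0.032 m and horizontal distance between canister_mid and cell2 below 0.012 m) or (value of joint plate3 above 0.032 m and horizontal distance between canister_mid and cell3 below 0.012 m) or (value of joint plate4 above 0.032 m and horizontal distance between canister_mid and cell4 below 0.012 m)) and z of canister_mid in the frame of crate below 0.058 m and angle between canister_mid's own x axis and vertical between 1.4708 and 1.6708 rad); the robot touches nothing.
It fails at once if the canister is lifted off the lane (its centre more than 115 mm above the crate's underside; 88 mm when it lies on the lane) (z of canister_mid in the frame of crate above 0.115 m).
It fails at once if the fingers press on the crate or its plates with more than 50 N (contact force between the fingers and crate above 50 N).
It fails at once if the jaw model on the end deck is moved more than 20 mm (distance of jaw_mid from where it was at the start of the episode above 0.02 m).
It fails at once if one of the things around the crate is moved more than 30 mm (distance of any of loupe, scraper1, scraper2, burnisher, jaw2_mid, rinse from where it was at the start of the episode above 0.03 m).
It also fails if it takes over 51 s, if anything falls off the work surface, if the arm or the gripper's body presses on something with over 40 N, if the wrist force passes 120 N, or if a joint passes its speed limit or range.

## Working session

There is one attempt and no reset: what is moved stays moved. The work goes in short steps, Python scripts to look and compute and a tool call to move; the robot and the scene stay as the last step left them, time stands still between calls to the robot, and variables do not carry over. Pictures are saved under pics/ and viewed, at most 10 in all, crops included, and the job is handed in when it is done.

Besides the shell and the picture viewer there is one more tool, called after ">>>" as name(argument=value, ...) on one line, values as JSON. move_arm: Moves the arm, as the interface text tells. Its arguments: {"type":"object","properties":{"deltas":{"type":"string"},"grip":{"type":"number"},"squeeze":{"type":"number"}},"required":["deltas"]}

```bash
mkdir -p pics
cat > h.py <<'E'
from plant import monitor, viewer, ticket, nets, arm
import numpy as np, cv2
def px(cam,P):
    c=viewer.camera_params(cam);p=c["extrinsics"]@np.r_[P,1]
    q=c["intrinsics"]@np.array([p[0],-p[1],-p[2]]);return q[:2]/q[2]
E
python3 - <<'E'
from h import *
a=viewer.grab_frame("top");b=viewer.grab_frame("side")
cv2.imwrite("pics/top.png",a);cv2.imwrite("pics/side.png",b)
for n in ["crate","deck_a","deck_b","cell1","cell4","canister_mid","jaw_mid"]:
  for c in ["top","side"]:
    for r in nets.pinpoint(c,n)[:3]: print(n,c,round(r["p"],2),np.round(r["point"],3),px(c,r["point"]).round())
s=monitor.get_obs();print(s["time"],s["eef_pos"],s["orientation"].round(3) if hasattr(s["orientation"],"round") else s["orientation"],s["finger_gap"],s["force"])
E
```

```text
crate top 0.93 [ 0.574 -0.022  0.002] [295. 203.]
crate side 0.88 [ 0.579 -0.023 -0.001] [282. 222.]
deck_a top 0.8 [0.6   0.172 0.059] [228. 194.]
deck_a top 0.79 [ 0.557 -0.217  0.06 ] [362. 206.]
deck_a top 0.19 [ 0.358 -0.104  0.003] [323. 274.]
deck_a side 0.89 [0.598 0.177 0.062] [239. 167.]
deck_a side 0.78 [ 0.553 -0.216  0.059] [331. 252.]
deck_b top 0.8 [0.6   0.172 0.059] [228. 194.]
deck_b top 0.79 [ 0.557 -0.217  0.06 ] [362. 206.]
deck_b top 0.19 [ 0.358 -0.104  0.003] [323. 274.]
deck_b side 0.89 [0.598 0.177 0.062] [239. 167.]
deck_b side 0.78 [ 0.553 -0.216  0.059] [331. 252.]
cell1 top 0.8 [0.581 0.02  0.06 ] [280. 199.]
cell1 top 0.57 [ 0.575 -0.056  0.063] [306. 201.]
cell1 top 0.56 [ 0.563 -0.124  0.059] [330. 204.]
cell1 side 0.96 [ 0.561 -0.123  0.059] [304. 229.]
cell1 side 0.94 [0.582 0.013 0.06 ] [273. 198.]
cell1 side 0.89 [0.583 0.082 0.064] [256. 184.]
cell4 top 0.8 [0.581 0.02  0.06 ] [280. 199.]
cell4 top 0.57 [ 0.575 -0.056  0.063] [306. 201.]
cell4 top 0.56 [ 0.563 -0.124  0.059] [330. 204.]
cell4 side 0.96 [ 0.561 -0.123  0.059] [304. 229.]
cell4 side 0.94 [0.582 0.013 0.06 ] [273. 198.]
cell4 side 0.89 [0.583 0.082 0.064] [256. 184.]
canister_mid top 0.95 [ 0.777 -0.313  0.026] [390. 133.]
canister_mid top 0.92 [ 0.352 -0.241  0.037] [371. 276.]
canister_mid top 0.89 [ 0.458 -0.37   0.026] [413. 238.]
canister_mid side 0.98 [ 0.352 -0.237  0.027] [271. 317.]
canister_mid side 0.97 [ 0.549 -0.217  0.09 ] [332. 244.]
canister_mid side 0.81 [ 0.45  -0.37   0.027] [353. 332.]
jaw_mid top 0.76 [0.602 0.178 0.074] [225. 193.]
jaw_mid side 0.84 [0.597 0.177 0.074] [239. 164.]
jaw_mid side 0.19 [ 0.574 -0.056  0.063] [289. 211.]
0.8 [0.18816277 0.59598946 0.21944339] [[-0.954  0.301  0.   ]
 [ 0.301  0.954 -0.   ]
 [-0.    -0.    -1.   ]] 1.0001785520536433 [-0.00444496 -0.18980799  0.44894141]
```

View pics/top.png

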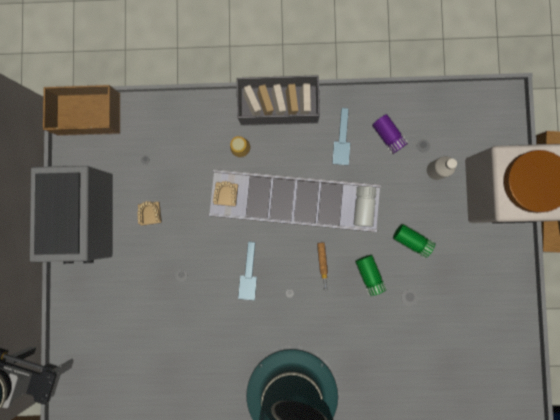

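View pics/side.png

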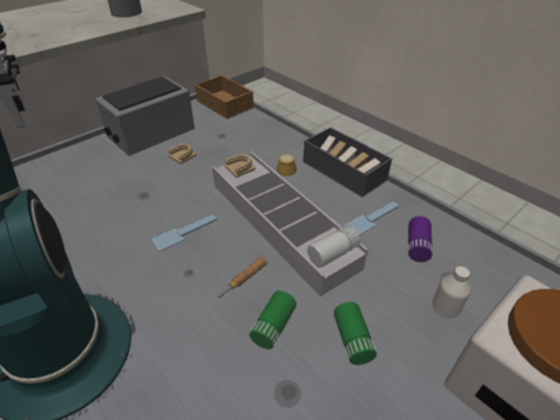

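The side view shows the crate with its four grey plates. The white canister lies on the near (-y) deck at side (332,245), top (365,206), and the jaw model is on the +y deck at top (227,193). There are three look-alikes: green at top (413,238) and (371,276), purple at (390,133). Only the white one on the deck fits the description. I'll confirm that in a crop and fit the crate axis.

Run:
```python
from h import *
a=cv2.imread("pics/top.png")[160:240,200:430]
cv2.imwrite("pics/crop.png",cv2.resize(a,None,fx=3.4,fy=3.4,interpolation=cv2.INTER_CUBIC))
P=np.array([[.600,.172],[.557,-.217],[.598,.177],[.553,-.216],[.581,.02],[.575,-.056],[.563,-.124],[.561,-.123],[.582,.013],[.583,.082],[.574,-.022],[.579,-.023]])
k=np.array([200,-200,200,-200,35,-35,-105,-105,35,105,0,0])/1e3
A=np.c_[k*0+1,k];X,*_=np.linalg.lstsq(A,P,rcond=None);u=X[1]/np.linalg.norm(X[1])
print(X,np.degrees(np.arctan2(u[1],u[0])))
for c in [-.2,-.105,-.035,.035,.105]:
  p=np.r_[X[0]+u*c,.06];print(c,p.round(4),(px("top",p)-[200,160])*3.4)
print(monitor.get_obs()["time"])
```

```text
[[ 0.57614352 -0.02070606]
 [ 0.1103179   0.97896099]] 83.57053364846418
-0.2 [ 0.5537 -0.2194  0.06  ] [554.30648026 158.38327855]
-0.105 [ 0.5644 -0.125   0.06  ] [442.71788082 148.74063131]
-0.035 [ 0.5722 -0.0555  0.06  ] [360.87034978 141.66798346]
0.035 [0.5801 0.0141 0.06  ] [279.33948003 134.62269908]
0.105 [0.5879 0.0836 0.06  ] [198.12343741 127.6046197 ]
0.8
```

View pics/crop.png

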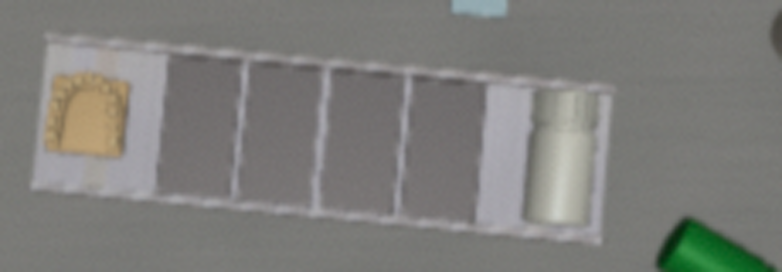

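The crop confirms it: a white canister at the right end of the lane (crop 562,155) and the jaw at the left (crop 95,118). The fitted cell centres fall on the plates. Next I approach the +105 cell with closed fingers.

>>> move_arm(deltas="0 0 0 -5.5; 0 0 0 -5.6; -28.4 -29 0 0; -28.4 -29 0 0; -28.4 -29 0 0; -28.4 -29 0 0; -28.4 -29 0 0; -28.4 -29 0 0; -28.4 -29 0 0; -28.4 -29 0 0; -28.4 -29 0 0; -28.4 -29 0 0; -28.4 -29 5 0; -28.4 -29 15 0; -28.4 -29 25 0; -28.4 -29 25 0; -28.4 -29 25 0; -28.4 -29 25 0; 0 0 0 0; 0 0 0 0", grip=1, squeeze=10)

```text
time: 2.8
eef_pos: [0.5877, 0.0833, 0.0988]
orientation: [[-0.994, 0.113, -0.001], [0.113, 0.994, -0.001], [0.001, -0.001, -1.0]]
force: [-0.1, 0.7, 0.3]
finger_gap: 0.005
gripper_force: 0.0
```

>>> move_arm(deltas="0 0 10 0; 0 0 8 0; 0 0 4 0; 0 0 2 0; 0 0 1 0; 0 0 1 0; 0 0 0 0; 0 0 0 0")

```text
time: 3.6
eef_pos: [0.5878, 0.0843, 0.0737]
orientation: [[-0.994, 0.112, 0.0], [0.112, 0.994, 0.0], [-0.0, 0.0, -1.0]]
force: [-1.4, 1.5, 3.1]
finger_gap: 0.002
gripper_force: 1.8
```

>>> move_arm(deltas="0 0 1 0; 0 0 1 0; 0 0 0 0; 0 0 0 0")

```text
time: 4.0
eef_pos: [0.5879, 0.0843, 0.0722]
orientation: [[-0.994, 0.112, 0.0], [0.112, 0.994, 0.0], [-0.0, 0.0, -1.0]]
force: [-6.0, 1.3, 13.3]
finger_gap: 0.004
gripper_force: 6.6
```

>>> move_arm(deltas="0 0 1 0; 0 0 0 0; 0 0 0 0")

```text
time: 4.3
eef_pos: [0.588, 0.0843, 0.0716]
orientation: [[-0.994, 0.112, 0.0], [0.112, 0.994, 0.001], [-0.0, 0.001, -1.0]]
force: [-8.2, -0.0, 19.1]
finger_gap: 0.006
gripper_force: 9.7
```

Force keeps rising with travel, so this cell is full. On to the next plate.

>>> move_arm(deltas="0 0 -14 0; 0 -35 0 0; 0 -35 0 0; 0 0 6 0; 0 0 4 0; 0 0 1 0; 0 0 1 0; 0 0 1 0; 0 0 1 0; 0 0 0 0; 0 0 0 0")

```text
time: 5.4
eef_pos: [0.5803, 0.0148, 0.0715]
orientation: [[-0.994, 0.111, 0.0], [0.111, 0.994, -0.001], [-0.0, -0.0, -1.0]]
force: [-8.0, -5.4, 20.0]
finger_gap: 0.005
gripper_force: 9.7
```

Full as well. Next plate.

>>> move_arm(deltas="0 0 -14 0; 0 -35 0 0; 0 -35 0 0; 0 0 6 0; 0 0 4 0; 0 0 1 0; 0 0 1 0; 0 0 1 0; 0 0 1 0; 0 0 0 0; 0 0 0 0")

```text
time: 6.5
eef_pos: [0.5725, -0.054, 0.0715]
orientation: [[-0.994, 0.11, 0.0], [0.11, 0.994, -0.0], [-0.0, -0.0, -1.0]]
force: [-7.0, -3.3, 18.6]
finger_gap: 0.008
gripper_force: 9.7
```

Full again, so it should be the plate beside the canister. I'll press about 10 mm off its centre, away from the canister.

>>> move_arm(deltas="0 0 -14 0; 0 -30 0 0; 0 -30 0 0; 0 0 6 0; 0 0 4 0; 0 0 1 0; 0 0 1 0; 0 0 1 0; 0 0 1 0; 0 0 0 0; 0 0 0 0")

```text
time: 7.6
eef_pos: [0.5658, -0.1134, 0.0707]
orientation: [[-0.994, 0.11, 0.0], [0.11, 0.994, 0.0], [-0.0, 0.0, -1.0]]
force: [-2.2, -0.2, 4.8]
finger_gap: 0.003
gripper_force: 2.5
```

It gives, with the force staying low. Pushing it down.

>>> move_arm(deltas="0 0 4 0; 0 0 4 0; 0 0 4 0; 0 0 4 0; 0 0 4 0; 0 0 4 0; 0 0 3 0; 0 0 2 0; 0 0 1 0; 0 0 1 0; 0 0 0 0; 0 0 0 0")

```text
time: 8.8
eef_pos: [0.5658, -0.1135, 0.0396]
orientation: [[-0.994, 0.111, 0.0], [0.111, 0.994, 0.001], [-0.0, 0.001, -1.0]]
force: [-0.4, 2.4, 4.7]
finger_gap: 0.007
gripper_force: 1.9
```

>>> move_arm(deltas="0 0 1 0; 0 0 1 0; 0 0 1 0; 0 0 0 0; 0 0 0 0")

```text
time: 9.3
eef_pos: [0.5658, -0.1135, 0.0369]
orientation: [[-0.994, 0.111, 0.0], [0.111, 0.994, 0.001], [-0.0, 0.001, -1.0]]
force: [-3.6, 3.1, 13.3]
finger_gap: 0.007
gripper_force: 6.1
```

>>> move_arm(deltas="0 0 1 0; 0 0 1 0; 0 0 0 0; 0 0 0 0")

```text
time: 9.7
eef_pos: [0.5659, -0.1135, 0.0356]
orientation: [[-0.994, 0.111, 0.001], [0.111, 0.994, 0.001], [-0.0, 0.001, -1.0]]
force: [-7.9, 4.8, 25.4]
finger_gap: 0.008
gripper_force: 12.4
```

The plate is on its stop. Raising, opening, and moving above the canister.

>>> move_arm(deltas="0 0 -20 0; 0 0 -40 0; 0 0 -40 0; 0 0 -40 0; 0 -36 0 0; 0 -36 0 0; 0 -35 0 0; 0 0 0 0; 0 0 0 0")

```text
time: 10.6
eef_pos: [0.5534, -0.2209, 0.1742]
orientation: [[-0.994, 0.113, -0.0], [0.113, 0.994, 0.0], [0.0, 0.0, -1.0]]
force: [0.2, 0.5, -0.6]
finger_gap: 0.007
gripper_force: 0.0
```

>>> move_arm(deltas="0 0 0 0; 0 0 0 0; 0 0 0 0; 0 0 0 0; 0 0 0 0; 0 0 0 0", grip=-1)

```text
time: 11.2
eef_pos: [0.5535, -0.2209, 0.1745]
orientation: [[-0.994, 0.112, 0.0], [0.112, 0.994, -0.0], [-0.0, -0.0, -1.0]]
force: [0.3, 0.3, 0.0]
finger_gap: 0.482
gripper_force: 0.0
```

Run:
```python
from h import *
b=viewer.grab_frame("side")
cv2.imwrite("pics/side2.png",cv2.resize(b[130:330,200:440],None,fx=3,fy=3))
for r in nets.pinpoint("side","canister_mid")[:4]: print(round(r["p"],2),np.round(r["point"],3))
s=monitor.get_obs();print(s["time"],s["eef_pos"],s["finger_gap"])
```

```text
0.89 [ 0.354 -0.238  0.027]
0.8 [ 0.773 -0.312  0.027]
0.77 [ 0.55  -0.219  0.084]
0.59 [ 0.448 -0.371  0.025]
11.3 [ 0.55349165 -0.22098194  0.17448963] 0.5628191063982995
```

View pics/side2.png

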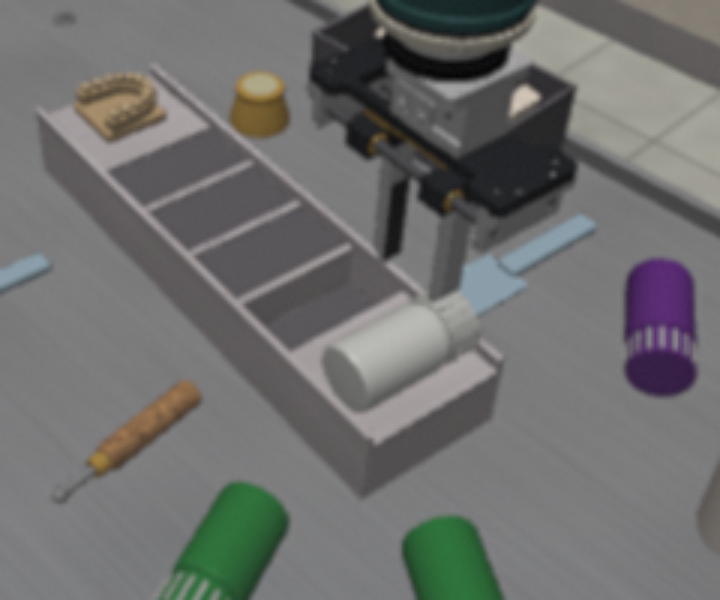

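The crop shows the cell next to the canister sunk (320,300), the canister still in its dip (400,350), and the gripper above it. I finish opening and descend around it.

>>> move_arm(deltas="0 0 0 0; 0 0 0 0; 0 0 0 0; 0 0 0 0; 0 0 0 0; 0 0 0 0; 0 0 0 0; 0 0 20 0; 0 0 20 0; 0 0 15 0; 0 0 15 0; 0 0 10 0; 0 0 8 0; 0 0 0 0")

```text
time: 12.7
eef_pos: [0.5531, -0.2209, 0.0857]
orientation: [[-0.994, 0.112, -0.001], [0.112, 0.994, 0.0], [0.001, 0.0, -1.0]]
force: [0.9, -0.3, 0.7]
finger_gap: 0.998
gripper_force: 0.0
```

>>> move_arm(deltas="0 0 0 0; 0 0 0 0; 0 0 0 0; 0 2 0 0; 0 4 0 0; 0 5 0 0; 0 5 0 0; 0 5 0 0; 0 5 0 0; 0 5 0 0; 0 5 0 0; 0 5 0 0; 0 5 0 0; 0 5 0 0; 0 5 0 0; 0 5 0 0; 0 5 0 0; 0 4 0 0; 0 0 0 0; 0 0 0 0", grip=-0.49)

```text
time: 14.7
eef_pos: [0.5613, -0.1513, 0.0865]
orientation: [[-0.994, 0.112, -0.0], [0.112, 0.994, 0.0], [0.0, 0.0, -1.0]]
force: [-0.0, 3.9, 1.3]
finger_gap: 0.745
gripper_force: 2.1
```

>>> move_arm(deltas="0 4 0 0; 0 4 0 0; 0 4 0 0; 0 4 0 0; 0 3 0 0; 0 2 0 0; 0 0 0 0; 0 0 0 0; 0 0 0 0; 0 0 0 0")

```text
time: 15.7
eef_pos: [0.5636, -0.1308, 0.0865]
orientation: [[-0.994, 0.112, -0.0], [0.112, 0.994, -0.0], [-0.0, -0.0, -1.0]]
force: [0.7, -1.2, 0.1]
finger_gap: 0.743
gripper_force: 0.0
```

Run:
```python
from h import *
b=viewer.grab_frame("side")
cv2.imwrite("pics/side3.png",cv2.resize(b[130:330,200:440],None,fx=3,fy=3))
for r in nets.pinpoint("side","canister_mid")[:4]: print(round(r["p"],2),np.round(r["point"],3))
s=monitor.get_obs();print(s["time"],s["eef_pos"],s["finger_gap"],s["force"])
```

```text
0.96 [ 0.351 -0.237  0.027]
0.88 [ 0.77  -0.312  0.026]
0.66 [ 0.562 -0.12   0.053]
0.58 [ 0.449 -0.369  0.028]
15.8 [ 0.56362247 -0.13067566  0.08648741] 0.7433288343280922 [ 0.15907633  0.4623393  -0.42049342]
```

View pics/side3.png

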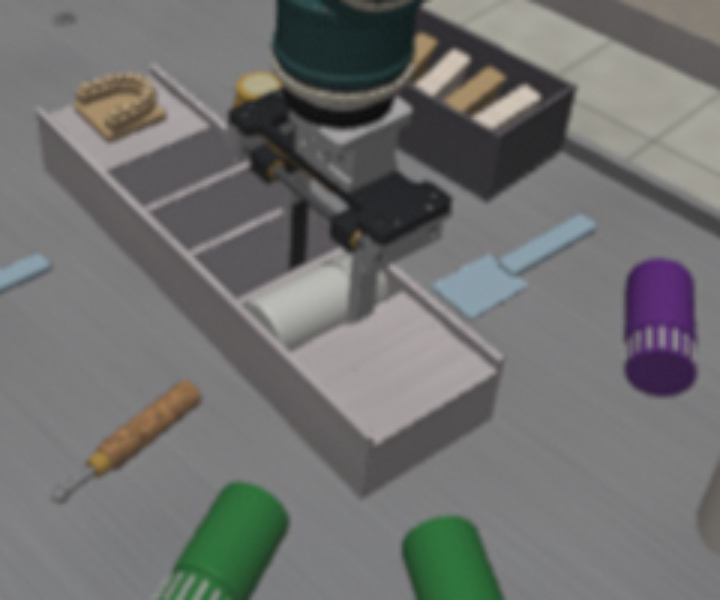

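The canister lies sunk in the opened cell (crop 315,300), at z about 0.053. No force shows on the tool. I lift clear and look again.

>>> move_arm(deltas="0 0 -10 0; 0 0 -20 0; 0 0 -30 0; 0 0 -30 0; 0 0 -20 0; 0 0 0 0; 0 0 0 0; 0 0 0 0")

```text
time: 16.6
eef_pos: [0.5632, -0.1305, 0.1959]
orientation: [[-0.994, 0.112, -0.001], [0.112, 0.994, 0.0], [0.001, -0.0, -1.0]]
force: [-0.5, 0.5, -1.2]
finger_gap: 0.745
gripper_force: 0.0
```

Run:
```python
from h import *
b=viewer.grab_frame("side")
cv2.imwrite("pics/side4.png",cv2.resize(b[130:330,200:440],None,fx=3,fy=3))
for r in nets.pinpoint("side","canister_mid")[:4]: print(round(r["p"],2),np.round(r["point"],3))
s=monitor.get_obs();print(s["time"],s["eef_pos"],s["force"])
```

```text
0.98 [ 0.351 -0.239  0.029]
0.78 [ 0.446 -0.369  0.028]
0.69 [ 0.774 -0.314  0.028]
0.56 [ 0.56  -0.119  0.052]
16.7 [ 0.56325691 -0.13051379  0.19575035] [ 0.06989675 -0.05106104  0.1623523 ]
```

View pics/side4.png

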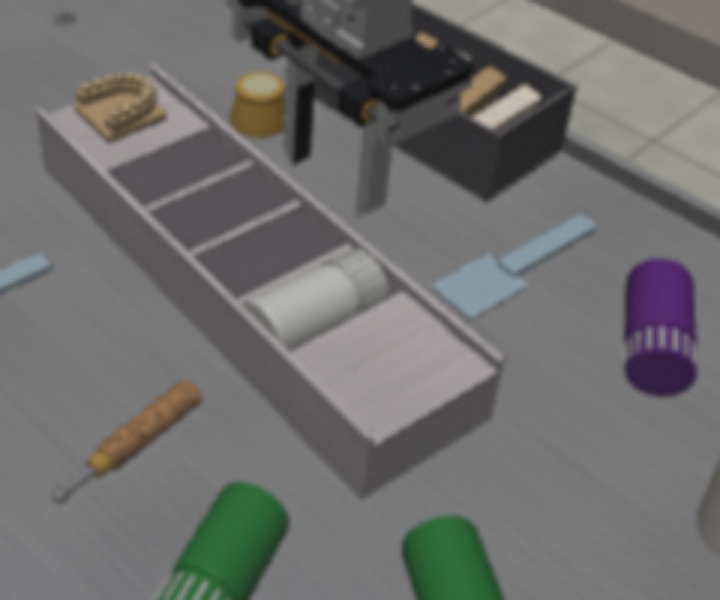

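The canister lies level and sunk in the cell (crop 318,297), the gripper is clear, and nothing else has moved. Handing in.

```bash
python3 -c "
from h import *
print(ticket.job_done())"
```

```text
the job is handed in; nothing more can be done
None
```

The job is handed in at about 17 s of the 51 s allowed: the empty cell was the one next to the canister, its plate is down on its stop, and the last picture shows the canister lying sunk in it with the gripper clear; the hand-in returned no verdict.

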